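Refit the sprung roller in its bench stand

TASK

Fit the loose orange-banded roller back into the blue-cheeked roller stand: put the brass spring-loaded end of its spindle into one cup, push the roller lengthwise against the spring until the other end passes the opposite cheek, swing that end down and let it spring out into its cup, and leave the roller hanging freely between the two cups. Ease it in by feel, never forcing it hard against the stand, and leave the tools around it where they lie.

Things in the scene. Friction and masses are not known exactly. Their poses are not given: they have to be found in the camera images.
- roller_center (a point): roller's centre on its axis; point y runs along the axis to the SPRUNG end. Rubber sleeve 36 mm diameter, 75 mm long, orange bands; hexagon nuts at both ends (37 mm across flats, 8 thick, outer faces 45 mm from here). Lies level on the bench, centre 18.5 mm up; grip across the sleeve. 10 mm spindle tips stand out: steel stub at -y, tip nominally 87 mm from here, brass sprung pin at +y, tip nominally 95 mm when free (but see roller)
- roller: the roller's frame, same axes, origin 18.5 mm below roller_center. The sleeve is clamped up to 15 mm off its nominal place on the spindle, an amount no reading gives: BOTH tips may be shifted alike up to 15 mm to +y or to -y; tip to tip is always 182 mm free. Spring: gives at 4 N, +0.9 N per mm, hard stop after 14 mm (16.6 N). About 0.2 kg +-25%
- stand: roller stand fixed to the bench, origin under its middle at bench height, long side along its y, z up: grey base plate 50x225x12 mm, two blue upright cheeks 40 wide (x), 14 thick, tops 95 mm above the bench, inner faces 163 mm apart. Do not push the roller on it with more than 22 N; squeezing the spring takes 14 to 16.6 N
- stand_axis (a point): point on the line through both cups, midway, 70 mm above the bench; y along that line, z up. To pass the second cheek's face the spindle must be squeezed at least 11 mm (13.9 N); seated in both cups it stays squeezed 3 mm. The end that goes in first fits its cup at slants up to about 20 degrees, so the other end can be held above its cheek and swung down
- cup_left (a point): centre of the cup's mouth in the +y cheek's inner face, 81.5 mm from stand_axis along +y; a white conical cup 8 mm deep, 25 mm across at the mouth, 13 mm at its flat floor, opening to the stand's -y. Both cups are alike: the roller may go in either way round
- cup_right (a point): centre of the mouth of the like cup in the -y cheek, 81.5 mm from stand_axis along -y, opening to the stand's +y
- vice: big red bench vice, fixed, right of the work, up to about 0.3 m high, with a handle bar in front: a bystander to pass over or round; origin under its middle
- hammer: ball hammer with a wooden handle, 81x276x25 mm, lying at the left edge of the bench; a bystander; origin at the centre of its underside
- screwdriver: red-handled screwdriver, 34x182x28 mm, lying beside the hammer; a bystander; origin at the centre of its underside
- vee_block: small grey steel vee block, 57x56x34 mm; a bystander, fixed; origin at the centre of its underside
- feeler_gauge: flat steel feeler gauge, 49x109x10 mm; a bystander; origin at the centre of its underside
- masking_tape: white roll of masking tape lying flat, 80 mm across, 24 mm high; a bystander, fixed; origin at the centre of its underside

How it is judged (in metres and radians):
At the end, for the whole second after the job is handed in: the roller hangs released and at rest between the two cups: its centre within 5 mm sideways of the line through the cups, from 6 mm below to 4 mm above it, within 22 mm of the middle along it, and its axis within 0.06 rad of that line (x of roller_center in the frame of stand_axis between -0.005 and 0.005 m and z of roller_center in the frame of stand_axis between -0.006 and 0.004 m and y of roller_center in the frame of stand_axis between -0.022 and 0.022 m and angle between the y axis of roller_center and the y axis of stand_axis, either way round below 0.06 rad and linear speed of roller below 0.02 m/s); the robot touches nothing.
It fails at once if the roller is pressed against the stand with more than 22 N (contact force between roller and stand above 22 N).
It fails at once if a bystander (hammer, screwdriver, feeler gauge) is moved by more than 30 mm (distance of any of hammer, screwdriver, feeler_gauge from where it was at the start of the episode above 0.03 m).
It also fails if it takes over 62 s, if anything falls off the work surface, if the arm or the gripper's body presses on something with over 40 N, if the wrist force passes 120 N, or if a joint passes its speed limit or range.

ROBOT

A 6-joint arm with a two-finger parallel gripper is mounted at the origin on a cart in front of the work surface, level with it; the furniture and walls round the work are solid. World frame = base frame: x ahead of the robot, y to its left, z up, the work surface at z = 0. Lengths are in mm, angles in rad, forces in N, time in s.
With the tool pointing down it reaches from about 300 to 775 mm from the base axis. Payload 14.6 kg.
Tool frame: the origin (TCP) lies midway between the tips of the shut fingers; the grasp point (between the pads) lies manip.grasp_offset behind it (manip.grasp_offset is the distance from the TCP to the grasp point, in mm); z points along the fingers, y is the direction in which the jaws open and shut (so a half turn about z gives the same grasp; the last joint's range is limited). The gripper opens to 94 mm and grips with 3 to 60 N. Pads are 16 mm wide; open, the fingers measure 119 mm over their backs; the gripper's body (75 mm by 177 mm) begins 78 mm behind the grasp point.
Start: joints at [1.118, 0.3, 1.521, -0, 1.321, -0.067], TCP at [206.962, 509.565, 205.446] pointing down, gripper open.
Joint ranges: [-3.03, 3.03], [-0.79, 2.21], [0.23, 2.52], [-1.04, 4.18], [0, 3.07], [-2.55, 2.55]. Speed limits (rad/s): [2.22, 2.22, 2.57, 3.14, 3.14, 3.14].

INTERFACE

Orientations are given as [roll, pitch, yaw] about the fixed x, y, z axes, in that order (R = Rz(yaw) Ry(pitch) Rx(roll)).
In Python, from cell import monitor, vision, order, manip gives the robot as it stands.
- The arm moves only by the shell command python3 -m jog 'ROWS' [FORCE]. ROWS is JSON, a list of rows, each a list of 7 numbers: the shift along the tool's x, y, z in cm, then the turn, a rotation vector about the tool's x, y, z in rad, then the opening in per cent of the stroke, from 0 (shut) to 100 (fully open). In form: [[tx, ty, tz, rx, ry, rz, jaw], ...]. A call has 1 to 8 rows; each row shifts and turns the commanded pose from where the row before left it, along the tool's axes as they then stand; what a row does not reach is not made up. A row lasts 1/10 s, in which the tool goes at most 50 mm and 8.59 degrees, less where a joint would pass 70% of its speed; a pose out of reach is approached as far as the arm can. A call is refused whole if a number of a shift passes 5 or a number of a turn 0.15, either way. A call with a gripper value outside its range is refused whole. The fingers move at their own pace and stop on an object; FORCE is the grip in N (left out, the last holds). Time passes only in rows, so rows that do not move let the fingers close. It gives the time, the measured TCP pose, the force and the opening at its end, in the units of the state.
- monitor.read_state(): the state, without advancing time (a new reading comes with each control period).
- vision.camera(name): name is "scene" or "top"; returns a dict with "color" (480x640x3 uint8, blue, green, red), "fx", "fy", "cx", "cy" (pixels), "cam_to_world" (4x4, takes a point from camera to world coordinates). Camera axes: x right, y down, z forward; pixel columns grow to the right and rows downward; lengths in mm; the calibration is good to about 2 mm. A picture is of the moment at which its call begins. There is no depth.
- order.sign_off(): hands the job in, once; it reports no verdict.
The state is a dict: "clock": time; "joints": joint angles; "qd": joint speeds; "effort": joint torques, N m; "eef_pos": TCP position; "eef_rot": TCP orientation; "wrist_force": force on the tool from outside, world axes, zero at the start; "moment": the same for the moment, N m; "finger_gap": finger opening in mm.
Only numpy, scipy, OpenCV 4.12 (cv2) and the standard library are available. Lean on these libraries where they do the work, as an engineer would, in place of code of your own. Each camera call takes 0.05 s, during which the arm holds its last target.

## Working session

There is one attempt and no reset: what is moved stays moved. The work goes in short steps, Python scripts to look and compute and a shell command to move; the robot and the scene stay as the last step left them, time stands still between calls to the robot, and variables do not carry over. Pictures are saved under pics/ and viewed, and the job is handed in when it is done.

```bash
ls; mkdir -p pics
python3 - <<'E'
from cell import monitor, vision, order, manip
import cv2
print(manip.grasp_offset); print(monitor.read_state())
for n in("scene","top"):
    c=vision.camera(n); cv2.imwrite(f"pics/{n}0.png",c["color"]); print(n,c["fx"],c["fy"],c["cx"],c["cy"],c["cam_to_world"])
E
```

```text
pics
18.8
{'clock': 0.0, 'joints': array([ 1.11839707e+00,  3.00459703e-01,  1.52158425e+00,  4.12013588e-05,
        1.32069944e+00, -6.66051113e-02]), 'qd': array([-0.00100528,  0.00039057,  0.00061588,  0.00042763,  0.00144318,
        0.00042919]), 'effort': array([ 1.46335533e-03, -5.31831300e+01, -3.52735019e+01,  7.08899321e-02,
        2.44269107e-02, -1.53652604e-04]), 'eef_pos': array([206.84214087, 509.33937886, 204.89124137]), 'eef_rot': array([-3.14044712e+00, -1.16407967e-04,  2.75578822e+00]), 'wrist_force': array([-0.11576661,  0.19481908,  0.57579903]), 'moment': array([ 0.02851489,  0.00418909, -0.01017616]), 'finger_gap': 93.83197897770522}
scene 549.0637097064771 549.0637097064771 314.7073242871036 234.94807924820483 [[-7.55275288e-01  4.21834095e-01 -5.01612635e-01  1.04623594e+03]
 [ 6.55397706e-01  4.81879270e-01 -5.81589388e-01  6.06329973e+02]
 [-3.61750260e-03 -7.68015863e-01 -6.40420603e-01  7.40364899e+02]
 [ 0.00000000e+00  0.00000000e+00  0.00000000e+00  1.00000000e+00]]
top 513.268410023917 513.268410023917 323.5424630788621 237.8120988538899 [[ 1.85592510e-02 -9.94802024e-01  1.00122366e-01  4.32895407e+02]
 [-9.99732836e-01 -1.70843248e-02  1.55686668e-02 -5.30927118e+00]
 [-1.37772183e-02 -1.00384559e-01 -9.94853320e-01  1.16682787e+03]
 [ 0.00000000e+00  0.00000000e+00  0.00000000e+00  1.00000000e+00]]
```

View pics/scene0.png

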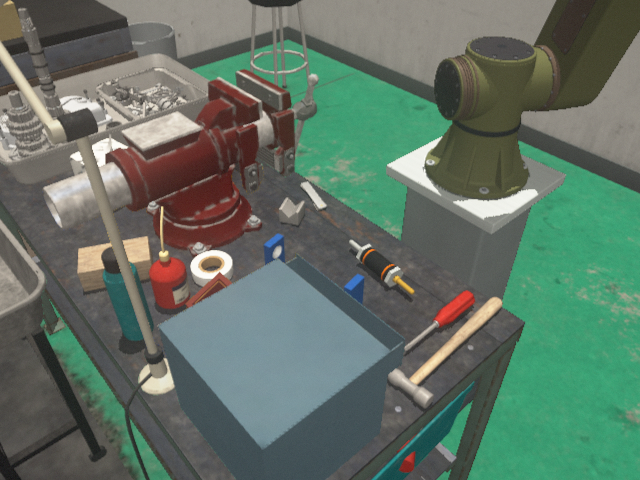

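View pics/top0.png

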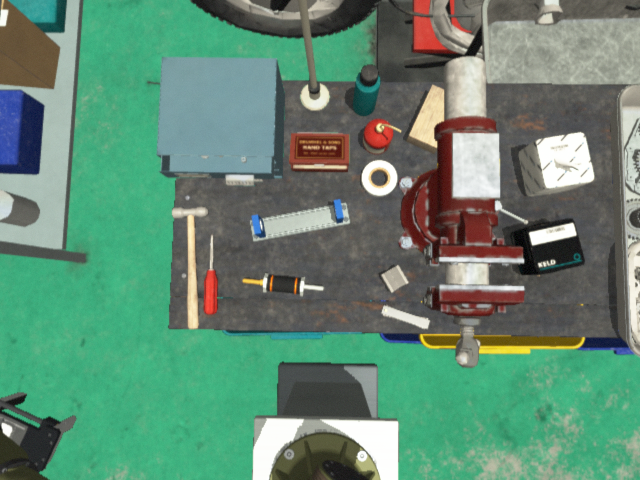

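Run:
```python
import cv2
t=cv2.imread("pics/top0.png")
cv2.imwrite("pics/topz.png",cv2.resize(t[195:300,230:360],None,fx=6,fy=5.7,interpolation=cv2.INTER_CUBIC))
s=cv2.imread("pics/scene0.png")
cv2.imwrite("pics/scz.png",cv2.resize(s[220:320,250:420],None,fx=4.7,fy=4.7,interpolation=cv2.INTER_CUBIC))
```

```text
(no output)
```

View pics/topz.png

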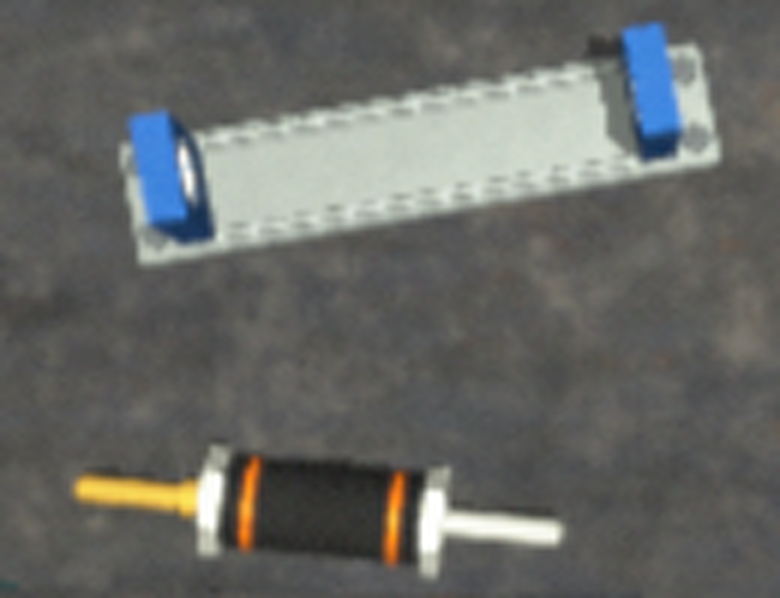

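View pics/scz.png

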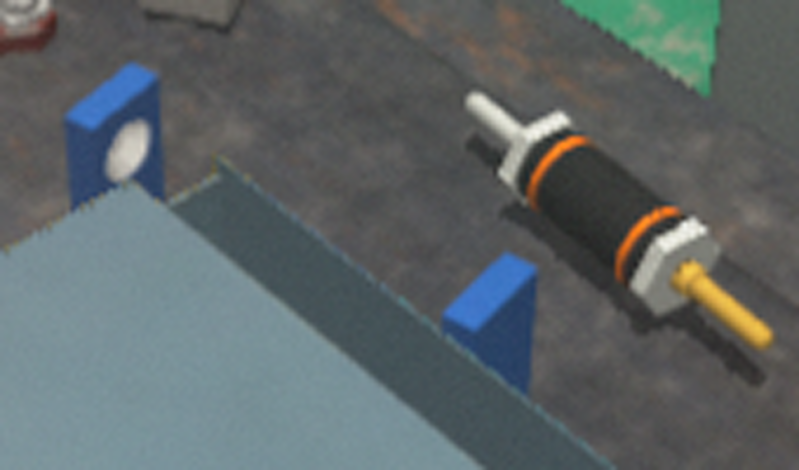

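```bash
cat > h.py <<'E'
import numpy as np,cv2
from cell import monitor, vision
C={n:vision.camera(n) for n in("scene","top")}
def ray(n,u,v):
    c=C[n];M=np.array(c["cam_to_world"]);d=np.array([(u-c["cx"])/c["fx"],(v-c["cy"])/c["fy"],1.]);return M[:3,3],M[:3,:3]@d
def plane(n,u,v,z):
    o,d=ray(n,u,v);return o+d*(z-o[2])/d[2]
def tri(a,b):
    o1,d1=ray("scene",*a);o2,d2=ray("top",*b)
    s=np.linalg.lstsq(np.c_[d1,-d2],o2-o1,rcond=None)[0];p,q=o1+s[0]*d1,o2+s[1]*d2
    return (p+q)/2,np.linalg.norm(p-q)
def proj(n,p):
    c=C[n];M=np.array(c["cam_to_world"]);q=M[:3,:3].T@(np.array(p)-M[:3,3]);return c["fx"]*q[0]/q[2]+c["cx"],c["fy"]*q[1]/q[2]+c["cy"]
E
python3 - <<'E'
from h import *
np.set_printoptions(precision=1,suppress=True)
t=C["top"]["color"];s=C["scene"]["color"]
cv2.imwrite("pics/boxt.png",cv2.resize(t[45:190,150:300],None,fx=4,fy=4,interpolation=cv2.INTER_CUBIC))
cv2.imwrite("pics/boxs.png",cv2.resize(s[240:470,150:420],None,fx=2.6,fy=2.6,interpolation=cv2.INTER_CUBIC))
for n,im in(("top",t),("scene",s)):
    hsv=cv2.cvtColor(im,cv2.COLOR_BGR2HSV)
    for nm,lo,hi,roi in(("blue",(105,150,60),(120,255,255),(235,190,360,250) if n=="top" else (250,225,370,320)),("orange",(5,150,120),(14,255,255),(235,260,340,300) if n=="top" else (340,220,420,310)),("brass",(15,110,100),(30,255,255),(235,260,340,300) if n=="top" else (340,220,420,310))):
        x0,y0,x1,y1=roi
        m=cv2.inRange(hsv[y0:y1,x0:x1],lo,hi)
        k,_,st,ce=cv2.connectedComponentsWithStats(m)
        for i in range(1,k):
            if st[i,4]>8: 
                pts=np.argwhere((_==i))[:,::-1].astype(np.float32)
                print(n,nm,st[i],ce[i]+[x0,y0],cv2.minAreaRect(pts+[np.float32(x0),np.float32(y0)]))
E
```

```text
top blue [ 99   9   9  23 137] [338.2 209.8] ((338.2109680175781, 210.12136840820312), (22.048294067382812, 6.462430953979492), 81.25383758544922)
top blue [ 17  25  13  22 143] [256.9 225.7] ((257.2149658203125, 225.73089599609375), (21.839672088623047, 8.352123260498047), 73.61045837402344)
top orange [35 15  3  8 14] [271.3 278.9] ((271.0, 278.5), (7.0, 2.0), 90.0)
top orange [59 18  3  7 13] [295.4 281.2] ((295.0, 281.0), (6.0, 2.0), 90.0)
top orange [35 26  2  5  9] [270.6 288.2] ((270.5, 288.0), (4.0, 1.0), 90.0)
top orange [59 27  3  7 13] [294.8 290.2] ((295.0, 290.0), (6.0, 2.0), 90.0)
top brass [  7  18  21   8 109] [252.6 281.1] ((252.03985595703125, 281.4026794433594), (20.22177505493164, 6.119748115539551), 3.814074993133545)
top brass [35 19  2  8 11] [270.6 282.9] ((270.5, 282.5), (7.0, 1.0), 90.0)
top brass [59 23  3  8 13] [294.9 286.2] ((295.0, 286.5), (7.0, 2.0), 90.0)
scene blue [ 15   9  18  14 110] [273.3 240.6] ((273.45123291015625, 240.43905639648438), (5.934602737426758, 18.89702606201172), 51.34019088745117)
scene blue [ 95  49  19  20 187] [353.9 283.5] ((355.5000305175781, 284.5000305175781), (12.727920532226562, 21.21320343017578), 45.0)
scene orange [23 29 12 12 37] [367.6 252.9] ((367.39141845703125, 253.28054809570312), (4.036036491394043, 15.538739204406738), 47.72631072998047)
scene orange [41 44 13 15 44] [386. 269.] ((385.5878601074219, 269.6965026855469), (4.521867752075195, 18.42660903930664), 42.709388732910156)
scene brass [ 53  56  22  18 142] [403.2 284.4] ((403.4588623046875, 284.9646911621094), (24.947002410888672, 6.507914066314697), 40.60129928588867)
```

View pics/boxt.png

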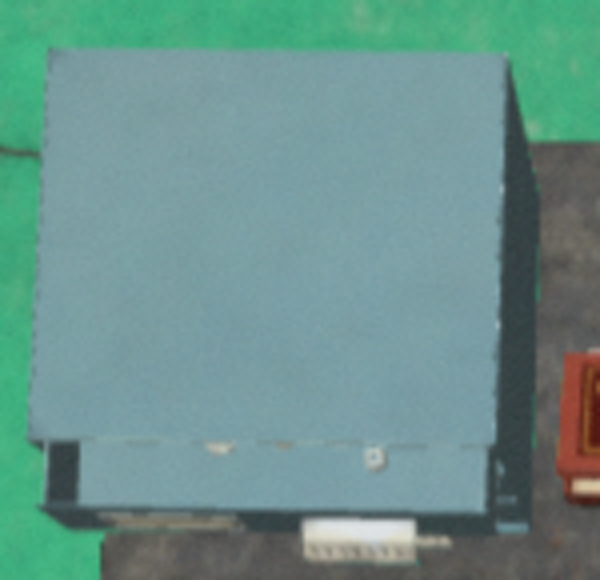

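View pics/boxs.png

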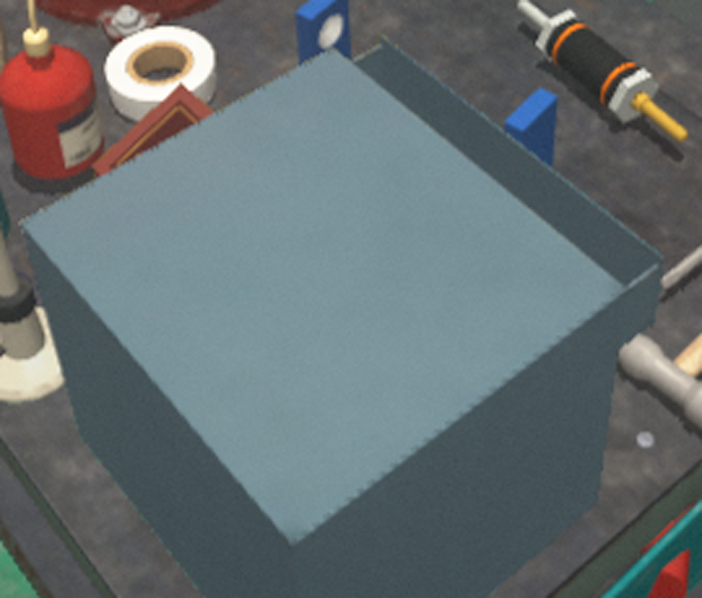

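Run:
```python
from h import *
np.set_printoptions(precision=1,suppress=True)
print("box top corner",tri((277.7,259.2),(274.2,155.8)))
print("lip right",tri((298,254.2),(273,172.5)),tri((298,254.2),(281,177)))
print("lip left",tri((404,341),(160.5,171.5)))
print("box left corner top",tri((150+622/2.6,240+292/2.6),(157.5,154.5)))
# stand: base corners z=12 (zoom coords)
def Z(u,v):return 230+u/6-.4,195+v/5.7-.4
for p in((122,143),(140,265),(720,160),(698,43)): print("base",p,plane("top",*Z(*p),12))
for nm,q in(("L",((130,115),(170,110),(187,215),(148,224))),("R",((621,28),(662,22),(680,150),(640,157)))):
    P=[plane("top",*Z(*p),95) for p in q]; print(nm,*P,np.mean(P,0))
def S(u,v):return 250+u/4.7-.4,220+v/4.7-.4
for nm,q in(("R",((66,118),(135,62),(160,75),(86,130))),("L",((443,317),(510,253),(538,268),(466,332)))):
    P=[plane("scene",*S(*p),95) for p in q]; print("sc",nm,*P,np.mean(P,0))
# roller
print("brass tip",tri(S(768,340),Z(76,490)),plane("top",*Z(76,488),18.5),plane("scene",*S(768,340),18.5))
print("steel tip",tri(S(472,100),Z(563,532)),plane("top",*Z(563,531),18.5),plane("scene",*S(472,100),18.5))
```

```text
box top corner (array([691. , 109.4, 186.2]), np.float64(0.06022959170830553))
lip right (array([657.7, 113.1, 179.4]), np.float64(4.346494128415955)) (array([650.1, 100. , 166.4]), np.float64(8.849760058843612))
lip left (array([658.6, 334. , 177.1]), np.float64(0.5600007040578935))
box left corner top (array([691.1, 338.3, 185.2]), np.float64(1.9731242034346084))
base (122, 143) [587.7 180.9  12. ]
base (140, 265) [538.9 172.5  12. ]
base (720, 160) [584.6 -45.7  12. ]
base (698, 43) [631.6 -36.7  12. ]
L [587.1 165.1  95. ] [589.2 151.   95. ] [550.1 143.8  95. ] [546.5 157.4  95. ] [568.2 154.3  95. ]
R [622.5  -7.2  95. ] [625.  -21.6  95. ] [577.2 -28.7  95. ] [574.4 -14.7  95. ] [599.8 -18.1  95. ]
sc R [627.8 -19.5  95. ] [587.2 -28.7  95. ] [584.8 -15.9  95. ] [626.3  -8.9  95. ] [606.5 -18.3  95. ]
sc L [592.5 153.1  95. ] [552.1 145.4  95. ] [550.  157.6  95. ] [591.4 163.7  95. ] [571.5 154.9  95. ]
brass tip (array([450.2, 191.7,  17.3]), np.float64(2.747641944653258)) [450.1 192.5  18.5] [452.3 191.5  18.5]
steel tip (array([436.7,  10.4,  16. ]), np.float64(1.2169598685471983)) [436.7  10.8  18.5] [439.3  12.1  18.5]
```

Run:
```python
from h import *
np.set_printoptions(precision=1,suppress=True)
def S(u,v):return 250+u/4.7-.4,220+v/4.7-.4
def Z(u,v):return 230+u/6-.4,195+v/5.7-.4
a=plane("top",270.9,283,36.5);b=plane("top",295.1,285.8,36.5);print("bands top",a,b,(a+b)/2)
print("sleeve ends/zoom mid", plane("top",*Z((249+397)/2,510),36.5))
for p in((197,500),(452,525)): print("nut",plane("top",*Z(*p),18.5), plane("top",*Z(*p),37))
for p in((367.5,253),(385.8,269.3)): print("band sc", plane("scene",*p,33))
# predicted projections for shift s
import math
y=np.array([.073,.997,0]);mid=np.array([444.6,101.7,18.5])
for n in("top","scene"):
  for s in(-8,-4,0,4): print(n,s,np.array(proj(n,mid-(4+s)*y+[0,0,18])))
```

```text
bands top [444.9 126.2  36.5] [439.7  72.8  36.5] [442.3  99.5  36.5]
sleeve ends/zoom mid [443.1  98.6  36.5]
nut [446.2 147.3  18.5] [446.  144.8  37. ]
nut [438.3  52.1  18.5] [438.2  51.2  37. ]
band sc [451.1  72.4  33. ]
band sc [457.9 127.3  33. ]
top -8 [280.2 283.2]
top -4 [282.  283.3]
top 0 [283.8 283.5]
top 4 [285.6 283.7]
scene -8 [382.4 259. ]
scene -4 [381.  257.8]
scene 0 [379.5 256.7]
scene 4 [378.1 255.6]
```

```bash
cat > plan.py <<'E'
import numpy as np
from scipy.spatial.transform import Rotation as Ro, Slerp
from cell import monitor
np.set_printoptions(precision=3,suppress=True)
def cur():
    s=monitor.read_state();return np.array(s["eef_pos"]),Ro.from_euler("xyz",s["eef_rot"]),s
def down(psi): return Ro.from_euler("xyz",[np.pi,0,psi])
def rows(p1,R1,n,jaw,p0=None,R0=None,path=None):
    if p0 is None: p0,R0,_=cur()
    sl=Slerp([0,1],Ro.concatenate([R0,R1])); P,R=p0,R0; out=[]
    for i in range(1,n+1):
        t=i/n
        Pt,Rt=(p0+(p1-p0)*t,sl(t)) if path is None else path(t)
        d=R.inv().apply(Pt-P)/10; d=np.round(d,2)
        w=np.round((R.inv()*Rt).as_rotvec(),3)
        out.append([float(x)+0 for x in d]+[float(x)+0 for x in w]+[jaw])
        P=P+R.apply(d*10); R=R*Ro.from_rotvec(w)
    for k in range(0,n,8): print(str(out[k:k+8]).replace(" ",""))
    print("end",P,(R.inv()*R1).magnitude() if path is None else "")
E
python3 - <<'E'
from plan import *
rows(np.array([444.4,99.2,130]),down(1.498),16,100)
E
```

```text
[[-2.34,-1.82,0.47,0.0,0.0,0.079,100],[-2.48,-1.62,0.47,0.0,0.0,0.078,100],[-2.59,-1.43,0.47,0.0,0.0,0.079,100],[-2.7,-1.22,0.48,0.0,0.0,0.078,100],[-2.79,-1.01,0.47,0.0,0.0,0.079,100],[-2.86,-0.78,0.47,0.0,0.0,0.079,100],[-2.91,-0.56,0.47,0.0,0.0,0.078,100],[-2.94,-0.33,0.47,0.0,0.0,0.079,100]]
[[-2.96,-0.09,0.47,0.0,0.0,0.078,100],[-2.96,0.14,0.47,0.0,0.0,0.079,100],[-2.94,0.37,0.47,0.0,0.0,0.079,100],[-2.9,0.6,0.48,0.0,0.0,0.078,100],[-2.85,0.83,0.47,0.0,0.0,0.079,100],[-2.77,1.05,0.47,0.0,0.0,0.079,100],[-2.68,1.26,0.47,0.0,0.0,0.078,100],[-2.57,1.47,0.47,0.0,0.0,0.079,100]]
end [444.395  99.237 130.008] 0.0002596155801980679
```

```bash
python3 -m jog '[[-2.34,-1.82,0.47,0,0,0.079,100],[-2.48,-1.62,0.47,0,0,0.078,100],[-2.59,-1.43,0.47,0,0,0.079,100],[-2.7,-1.22,0.48,0,0,0.078,100],[-2.79,-1.01,0.47,0,0,0.079,100],[-2.86,-0.78,0.47,0,0,0.079,100],[-2.91,-0.56,0.47,0,0,0.078,100],[-2.94,-0.33,0.47,0,0,0.079,100]]'
python3 -m jog '[[-2.96,-0.09,0.47,0,0,0.078,100],[-2.96,0.14,0.47,0,0,0.079,100],[-2.94,0.37,0.47,0,0,0.079,100],[-2.9,0.6,0.48,0,0,0.078,100],[-2.85,0.83,0.47,0,0,0.079,100],[-2.77,1.05,0.47,0,0,0.079,100],[-2.68,1.26,0.47,0,0,0.078,100],[-2.57,1.47,0.47,0,0,0.079,100]]'
python3 -m jog '[[0,0,0,0,0,0,100],[0,0,0,0,0,0,100]]'
python3 - <<'E'
from plan import *
from h import *
print(cur()[2]["joints"])
cv2.imwrite("pics/top1.png",C["top"]["color"])
rows(np.array([444.4,99.2,4.5]),down(1.498),6,100)
E
```

```text
clock: 1.2
eef_pos: [326.1, 303.3, 167.7]
eef_rot: [3.141, -0.0, 2.124]
wrist_force: [0.3, 0.3, -0.8]
finger_gap: 94.0
clock: 2.0
eef_pos: [444.9, 98.1, 130.0]
eef_rot: [3.141, -0.0, 1.495]
wrist_force: [1.0, 0.3, 0.8]
finger_gap: 94.2
clock: 2.2
eef_pos: [444.3, 99.1, 129.9]
eef_rot: [-3.141, -0.0, 1.497]
wrist_force: [0.6, -0.7, -0.7]
finger_gap: 93.8
[0.141 0.172 1.866 0.    1.103 0.212]
[[-0.01,0.0,2.09,0.0,0.0,0.0,100],[-0.01,0.01,2.1,0.0,0.0,0.0,100],[-0.01,0.0,2.09,0.0,0.0,0.001,100],[-0.01,0.01,2.1,0.0,0.0,0.0,100],[-0.01,0.0,2.09,0.0,0.0,0.0,100],[-0.01,0.01,2.1,0.0,0.0,0.0,100]]
end [444.438  99.245   4.5  ] 0.000258124612632886
```

View pics/top1.png

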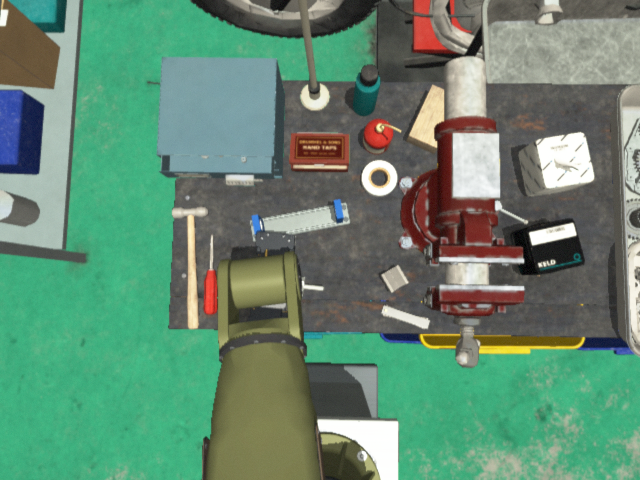

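The arm stands over the roller, and the steel tip still shows at (320,287). The gripper body spans the jaw direction, as I assumed. Going down and gripping.

```bash
python3 -m jog '[[0,0,2.5,0,0,0,100],[0,0,2.5,0,0,0,100],[0,0,2.5,0,0,0,100],[0,0,2.0,0,0,0,100],[0,0,1.5,0,0,0,100],[0,0,1.0,0,0,0,100],[0,0,0.55,0,0,0,100],[0,0,0,0,0,0,100]]'
python3 - <<'E'
from h import *
cv2.imwrite("pics/sc2.png",cv2.resize(C["scene"]["color"][180:340,280:480],None,fx=4,fy=3.7))
E
```

```text
clock: 3.1
eef_pos: [444.2, 99.6, 4.4]
eef_rot: [-3.141, 0.0, 1.498]
wrist_force: [0.3, 0.7, 0.9]
finger_gap: 94.0
```

View pics/sc2.png

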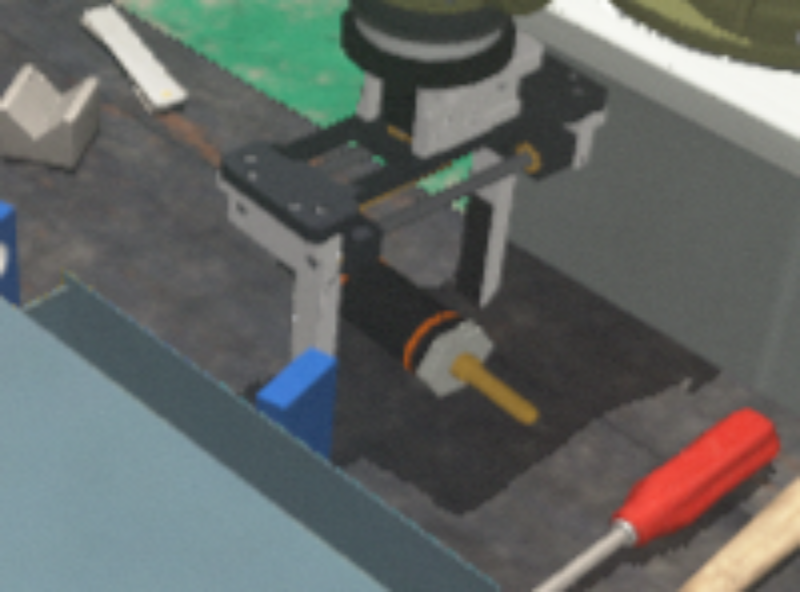

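```bash
python3 -m jog '[[0,0,0,0,0,0,30],[0,0,0,0,0,0,30],[0,0,0,0,0,0,30],[0,0,0,0,0,0,30],[0,0,0,0,0,0,30],[0,0,0,0,0,0,30],[0,0,0,0,0,0,30],[0,0,0,0,0,0,30]]' 55
```

```text
clock: 4.0
eef_pos: [444.4, 99.3, 4.5]
eef_rot: [-3.142, 0.0, 1.498]
wrist_force: [0.0, -0.2, -0.6]
finger_gap: 35.1
```

```bash
python3 -m jog '[[0,0,0,0,0,0,20],[0,0,0,0,0,0,20],[0,0,0,0,0,0,20],[0,0,0,0,0,0,20]]' 55
```

```text
clock: 4.4
eef_pos: [444.4, 99.3, 4.5]
eef_rot: [-3.142, -0.0, 1.498]
wrist_force: [-0.9, 1.0, -0.2]
finger_gap: 35.0
```

```bash
cat >> plan.py <<'E'
YAW=.201; SC=np.array([587.5,68,0.]); XS=np.array([np.cos(YAW),np.sin(YAW),0]); YS=np.array([-np.sin(YAW),np.cos(YAW),0]); ZS=np.array([0,0,1.])
B=93.; DZ=14.
def pose(s,z,th,al=.5,x=0.,c=0.):  # brass tip at (x,s,z) in the stand frame
    R=Ro.from_rotvec(-th*XS)*Ro.from_rotvec(-al*YS)*down(np.pi/2+YAW)
    tip=SC+x*XS+s*YS+z*ZS
    ctr=tip-(B-c)*R.apply([1,0,0]); return ctr+R.apply([0,0,DZ]),R
def where(c=0.):
    p,R,s=cur(); ctr=p-R.apply([0,0,DZ]); t=ctr+(B-c)*R.apply([1,0,0]); st=ctr-(182-B)*R.apply([1,0,0])
    f=lambda v:np.array([v@XS,v@YS,v[2]])
    ax=f(R.apply([1,0,0]))
    print("t",s["clock"],"brass",f(t-SC),"steel",f(st-SC),"axis",ax,"F",f(np.array(s["wrist_force"])),"gap",round(s["finger_gap"],1))
E
python3 - <<'E'
from plan import *
p0,R0,_=cur(); p1=p0+[0,0,115]
pt,Rt=pose(72,125,.25)
print(pt)
rows(pt,Rt,10,0,p0=p1,R0=R0)
E
python3 -m jog '[[0,0,-0.5,0,0,0,0],[0,0,-1,0,0,0,0],[0,0,-2,0,0,0,0],[0,0,-2.5,0,0,0,0],[0,0,-2.5,0,0,0,0],[0,0,-2,0,0,0,0],[0,0,-1,0,0,0,0],[0,0,0,0,0,0,0]]' 55
```

```text
[598.299  48.617 136.104]
[[-0.39,1.57,-0.17,-0.053,-0.018,-0.033,0],[-0.45,1.57,-0.07,-0.053,-0.017,-0.033,0],[-0.5,1.55,0.01,-0.053,-0.018,-0.033,0],[-0.55,1.53,0.11,-0.052,-0.017,-0.033,0],[-0.59,1.5,0.2,-0.053,-0.018,-0.033,0],[-0.64,1.47,0.28,-0.053,-0.017,-0.033,0],[-0.69,1.43,0.37,-0.053,-0.018,-0.033,0],[-0.72,1.39,0.47,-0.053,-0.017,-0.033,0]]
[[-0.76,1.33,0.54,-0.053,-0.018,-0.033,0],[-0.79,1.28,0.63,-0.053,-0.017,-0.032,0]]
end [598.325  48.586 136.11 ] 0.0008057254137572025
clock: 5.2
eef_pos: [444.9, 99.4, 120.8]
eef_rot: [3.139, -0.0, 1.498]
wrist_force: [0.2, 0.1, -2.7]
finger_gap: 35.1
```

```bash
python3 -m jog '[[-0.39,1.57,-0.17,-0.053,-0.018,-0.033,0],[-0.45,1.57,-0.07,-0.053,-0.017,-0.033,0],[-0.5,1.55,0.01,-0.053,-0.018,-0.033,0],[-0.55,1.53,0.11,-0.052,-0.017,-0.033,0],[-0.59,1.5,0.2,-0.053,-0.018,-0.033,0],[-0.64,1.47,0.28,-0.053,-0.017,-0.033,0],[-0.69,1.43,0.37,-0.053,-0.018,-0.033,0],[-0.72,1.39,0.47,-0.053,-0.017,-0.033,0]]'
python3 -m jog '[[-0.76,1.33,0.54,-0.053,-0.018,-0.033,0],[-0.79,1.28,0.63,-0.053,-0.017,-0.032,0],[0,0,0,0,0,0,0],[0,0,0,0,0,0,0],[0,0,0,0,0,0,0]]'
python3 - <<'E'
from plan import *
from h import *
where(); print(cur()[2]["joints"])
cv2.imwrite("pics/sc3.png",cv2.resize(C["scene"]["color"][120:340,220:480],None,fx=3,fy=2.7))
cv2.imwrite("pics/top3.png",cv2.resize(C["top"]["color"][130:300,220:380],None,fx=4,fy=3.5))
E
```

```text
clock: 6.0
eef_pos: [567.6, 58.6, 131.6]
eef_rot: [2.738, 0.191, 1.729]
wrist_force: [0.2, 0.2, -1.1]
finger_gap: 34.7
clock: 6.5
eef_pos: [597.8, 48.8, 135.7]
eef_rot: [2.643, 0.249, 1.771]
wrist_force: [-0.0, 1.1, -1.8]
finger_gap: 35.0
t 6.6 brass [ -0.167  72.244 125.069] steel [  -0.215 -104.146  169.91 ] axis [ 0.     0.969 -0.246] F [-0.061 -0.637 -1.296] gap 34.6
[ 0.094  0.245  1.869 -0.336  0.521  0.079]
```

View pics/sc3.png

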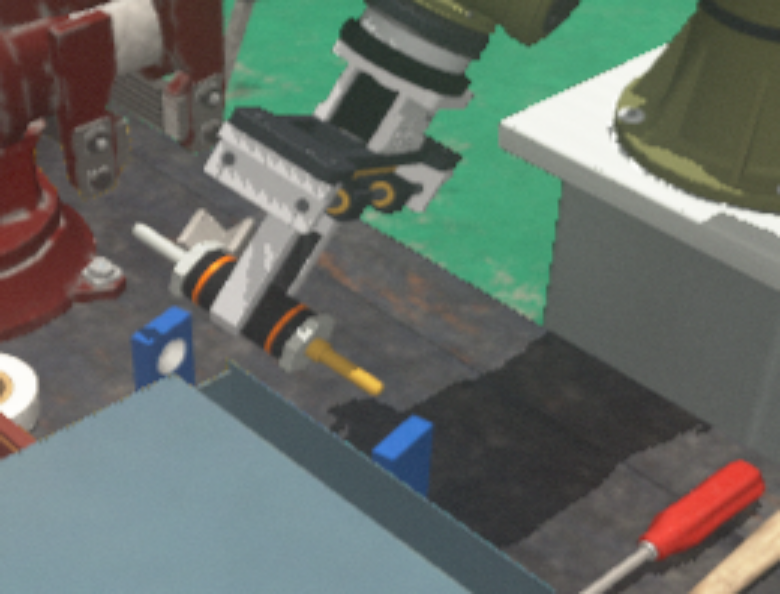

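View pics/top3.png

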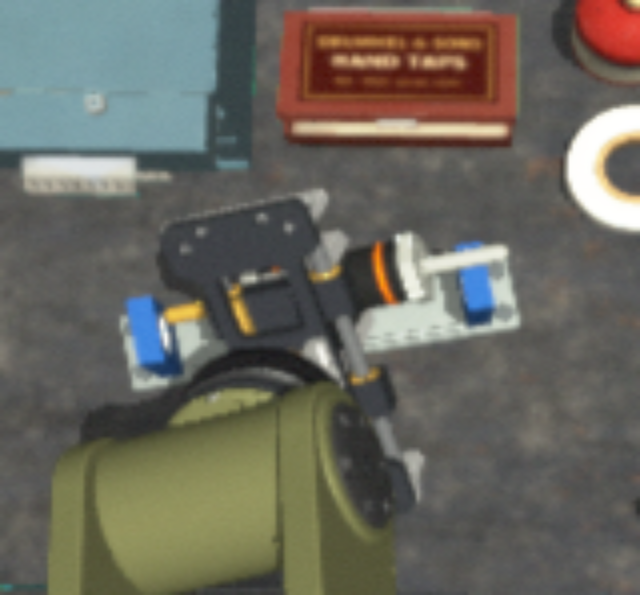

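Run:
```python
from plan import *
from h import *
f=lambda v:np.array([(v-SC)@XS,(v-SC)@YS,v[2]])
p,R,_=cur(); ctr=p-R.apply([0,0,DZ]); t=ctr+93*R.apply([1,0,0]); st=ctr-89*R.apply([1,0,0])
for n in("scene","top"): print(n,"pred brass",np.array(proj(n,t)),"steel",np.array(proj(n,st)))
b,e=tri((346.3,263.2),(261.3,219)); s,e2=tri((265.3,204.7),(346.6,202.2)); print(f(b),e,f(s),e2,np.linalg.norm(b-s))
# cups: right cup seen in scene at
h=C["scene"]["color"]; cv2.imwrite("pics/sc3z.png",cv2.resize(h[190:300,250:370],None,fx=6,fy=5.4,interpolation=cv2.INTER_CUBIC))
g=C["top"]["color"]; cv2.imwrite("pics/top3z.png",cv2.resize(g[185:250,245:355],None,fx=7,fy=7,interpolation=cv2.INTER_CUBIC))
print("cupR pred scene",np.array(proj("scene",SC-81.5*YS+70*ZS)), "Ltop",np.array(proj("top",SC+81.5*YS+95*ZS)),np.array(proj("top",SC-81.5*YS+95*ZS)))
```

```text
scene pred brass [347.012 263.835] steel [264.889 203.183]
top pred brass [261.596 219.618] steel [346.839 200.224]
[  1.179  71.996 127.385] 0.7743500019725249 [  -2.368 -104.185  165.269] 2.2251868974385003 180.24306026302
cupR pred scene [277.47  251.413] Ltop [259.159 222.338] [335.144 208.304]
```

View pics/sc3z.png

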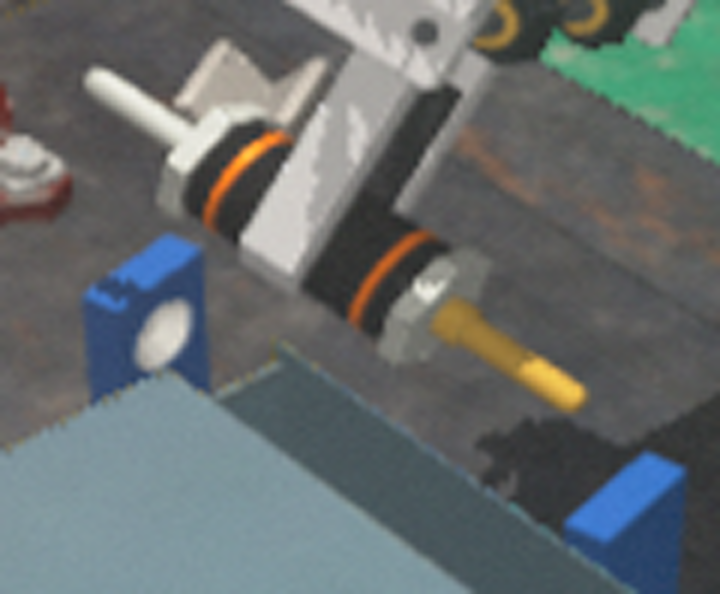

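View pics/top3z.png

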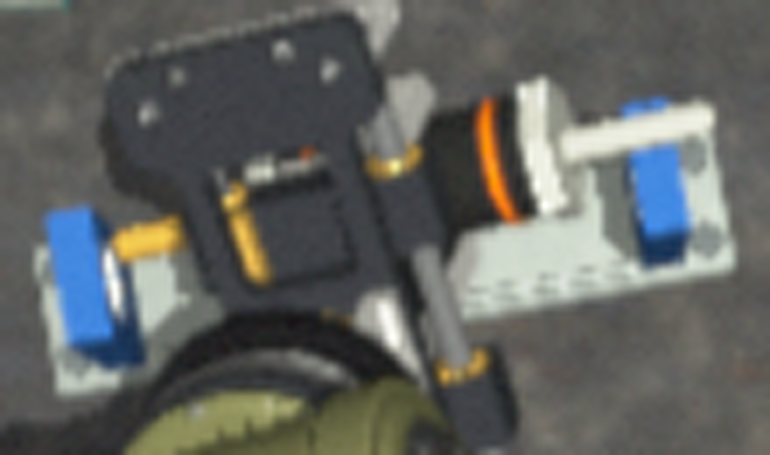

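Run:
```python
from plan import *
pt,Rt=pose(72,70,.25); rows(pt,Rt,4,0)
```

```text
[[0.34,-0.64,1.17,0.0,0.0,0.0,0],[0.33,-0.64,1.18,0.0,0.0,0.0,0],[0.34,-0.64,1.17,0.0,0.0,0.0,0],[0.33,-0.64,1.17,0.0,-0.001,0.0,0]]
end [598.284  48.591  81.131] 0.0006976411726713226
```

```bash
python3 -m jog '[[0.34,-0.64,1.17,0,0,0,0],[0.33,-0.64,1.18,0,0,0,0],[0.34,-0.64,1.17,0,0,0,0],[0.33,-0.64,1.17,0,0,0,0],[0,0,0,0,0,0,0],[0,0,0,0,0,0,0],[0,0,0,0,0,0,0]]'
python3 - <<'E'
from plan import *
from h import *
where()
cv2.imwrite("pics/sc4z.png",cv2.resize(C["scene"]["color"][190:300,250:370],None,fx=6,fy=5.4,interpolation=cv2.INTER_CUBIC))
cv2.imwrite("pics/top4z.png",cv2.resize(C["top"]["color"][185:250,245:355],None,fx=7,fy=7,interpolation=cv2.INTER_CUBIC))
E
```

```text
clock: 7.4
eef_pos: [598.8, 48.5, 81.8]
eef_rot: [2.64, 0.25, 1.771]
wrist_force: [-0.1, -0.1, -1.6]
finger_gap: 35.2
t 7.5 brass [ 0.434 71.758 70.744] steel [   0.351 -104.606  115.688] axis [ 0.     0.969 -0.247] F [ 1.316 -0.398 -1.993] gap 35.1
```

View pics/sc4z.png

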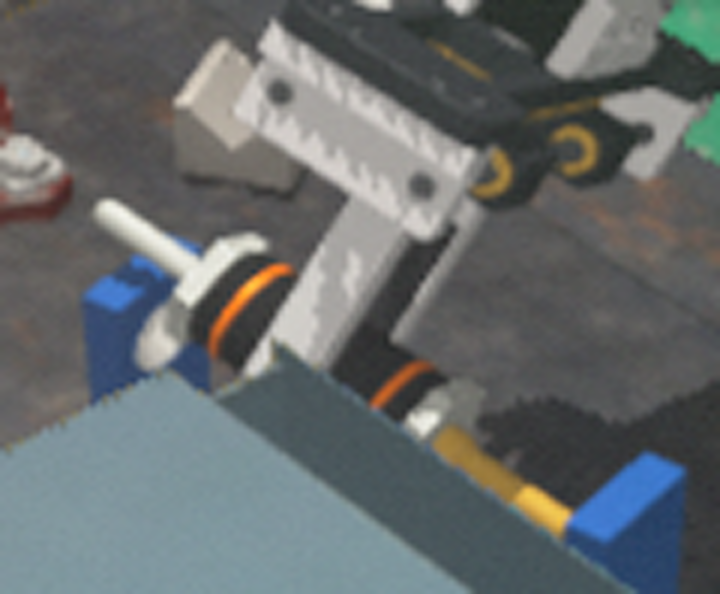

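View pics/top4z.png

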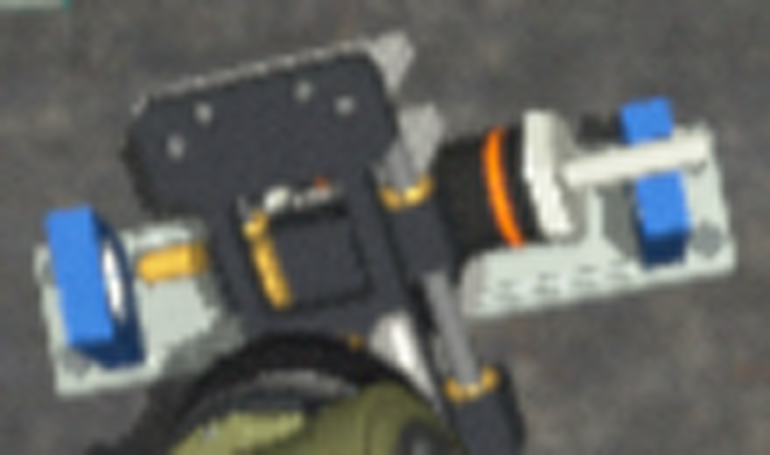

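```bash
python3 - <<'E'
from plan import *
from h import *
z=lambda u:((u[0]+.4-245)*7,(u[1]+.4-185)*7)
for nm,n in(("cup",81.5*YS+70*ZS),("cup+x",12.5*XS+81.5*YS+70*ZS),("cup-x",-12.5*XS+81.5*YS+70*ZS),("tip",71.8*YS+70.7*ZS+.4*XS)): print(nm,z(proj("top",SC+n)))
for x in(-20,20):
  for s in(81.5,95.5,-81.5,-95.5): print("top corner",x,s,np.array(z(proj("top",SC+x*XS+s*YS+95*ZS))))
g=cv2.cvtColor(C["top"]["color"],cv2.COLOR_BGR2HSV)[185:250,245:355]
E
python3 - <<'E'
import cv2
im=cv2.imread("pics/top4z.png");cv2.imwrite("pics/top4zz.png",cv2.resize(im[180:400,20:240],None,fx=2.7,fy=2.7))
E
```

```text
cup (np.float64(113.15000026590326), np.float64(274.74359869553166))
cup+x (np.float64(106.30283497266817), np.float64(235.23041582797856))
cup-x (np.float64(120.01282875314632), np.float64(314.3471697197374))
tip (np.float64(143.60323394922221), np.float64(267.46476649052164))
top corner -20 81.5 [113.131 329.018]
top corner -20 95.5 [ 67.326 337.482]
top corner -20 -81.5 [646.015 230.546]
top corner -20 -95.5 [691.749 222.094]
top corner 20 81.5 [ 90.733 199.562]
top corner 20 95.5 [ 45.097 207.987]
top corner 20 -81.5 [621.645 101.549]
top corner 20 -95.5 [667.21   93.137]
```

View pics/top4zz.png

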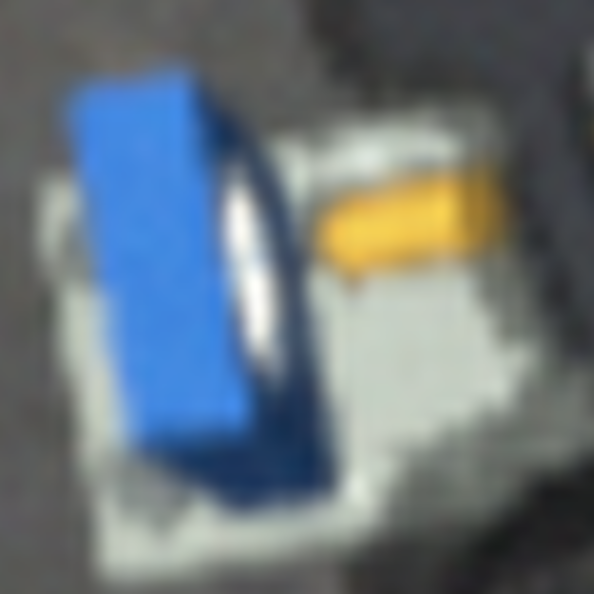

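Run:
```python
from plan import *
pt,Rt=pose(86,70.3,.25); rows(pt,Rt,7,0)
```

```text
[[0.2,0.02,-0.04,0.0,0.0,0.0,0],[0.2,0.02,-0.05,0.0,0.0,0.0,0],[0.19,0.02,-0.04,0.001,0.0,0.0,0],[0.2,0.02,-0.05,0.0,0.0,0.0,0],[0.2,0.02,-0.04,0.0,0.0,0.0,0],[0.2,0.02,-0.04,0.0,0.0,0.0,0],[0.19,0.01,-0.05,0.0,0.0,-0.001,0]]
end [595.458  62.295  81.422] 0.0006069260716894778
```

```bash
python3 -m jog '[[0.2,0.02,-0.04,0,0,0,0],[0.2,0.02,-0.05,0,0,0,0],[0.19,0.02,-0.04,0,0,0,0],[0.2,0.02,-0.05,0,0,0,0],[0,0,0,0,0,0,0]]'
python3 -c "from plan import *;where()"
python3 -m jog '[[0.2,0.02,-0.04,0,0,0,0],[0.2,0.02,-0.04,0,0,0,0],[0.19,0.01,-0.05,0,0,0,0],[0,0,0,0,0,0,0],[0,0,0,0,0,0,0]]'
python3 -c "from plan import *;where()"
```

```text
clock: 8.1
eef_pos: [596.6, 56.7, 81.0]
eef_rot: [2.641, 0.249, 1.772]
wrist_force: [0.2, -0.5, -1.4]
finger_gap: 35.2
t 8.1 brass [-0.102 80.24  69.925] steel [ -0.072 -96.13  114.844] axis [-0.     0.969 -0.247] F [ 0.105 -0.493 -1.421] gap 35.2
clock: 8.6
eef_pos: [595.3, 62.3, 80.9]
eef_rot: [2.641, 0.249, 1.772]
wrist_force: [0.1, -0.2, -1.3]
finger_gap: 35.0
t 8.6 brass [-0.252 86.049 69.834] steel [ -0.26  -90.32  114.756] axis [ 0.     0.969 -0.247] F [ 0.019 -0.256 -1.258] gap 35.0
```

```bash
python3 -m jog '[[0.1,0,0,0,0,0,0],[0.1,0,0,0,0,0,0],[0.1,0,0,0,0,0,0],[0,0,0,0,0,0,0]]' >/dev/null; python3 -c "from plan import *;where()"
python3 -m jog '[[0.1,0,0,0,0,0,0],[0.1,0,0,0,0,0,0],[0,0,0,0,0,0,0],[0,0,0,0,0,0,0]]'>/dev/null
python3 -c "from plan import *;where()"
```

```text
t 9.0 brass [-0.206 88.764 69.124] steel [ -0.253 -87.593 114.093] axis [ 0.     0.969 -0.247] F [-0.682 -1.053 -1.431] gap 35.0
t 9.4 brass [-0.207 90.613 68.649] steel [ -0.272 -85.742 113.623] axis [ 0.     0.969 -0.247] F [-0.432 -6.867  0.74 ] gap 34.9
```

```bash
python3 -m jog '[[0.1,0,0,0,0,0,0],[0.1,0,0,0,0,0,0],[0.1,0,0,0,0,0,0],[0.1,0,0,0,0,0,0],[0,0,0,0,0,0,0],[0,0,0,0,0,0,0]]' >/dev/null; python3 -c "from plan import *;where()"
python3 -m jog '[[0.1,0,0,0,0,0,0],[0.1,0,0,0,0,0,0],[0,0,0,0,0,0,0],[0,0,0,0,0,0,0]]'>/dev/null
python3 -c "from plan import *;where();where();where()"
```

```text
t 10.0 brass [-0.165 94.119 67.74 ] steel [ -0.304 -82.222 112.773] axis [ 0.001  0.969 -0.247] F [-0.531 -8.639  0.172] gap 34.8
t 10.4 brass [-0.124 95.904 67.309] steel [ -0.294 -80.43  112.37 ] axis [ 0.001  0.969 -0.248] F [-0.831 -9.735 -0.032] gap 35.1
t 10.4 brass [-0.124 95.904 67.309] steel [ -0.294 -80.43  112.37 ] axis [ 0.001  0.969 -0.248] F [-0.831 -9.735 -0.032] gap 35.1
t 10.4 brass [-0.124 95.904 67.309] steel [ -0.294 -80.43  112.37 ] axis [ 0.001  0.969 -0.248] F [-0.831 -9.735 -0.032] gap 35.1
```

```bash
python3 -m jog '[[0.1,0,0,0,0,0,0],[0.1,0,0,0,0,0,0],[0.1,0,0,0,0,0,0],[0,0,0,0,0,0,0],[0,0,0,0,0,0,0],[0,0,0,0,0,0,0]]' >/dev/null; python3 -c "from plan import *;where()"
python3 -m jog '[[0.1,0,0,0,0,0,0],[0,0,0,0,0,0,0],[0,0,0,0,0,0,0]]'>/dev/null
python3 - <<'E'
from plan import *;where()
from h import *
where()
cv2.imwrite("pics/sc5z.png",cv2.resize(C["scene"]["color"][190:300,250:370],None,fx=6,fy=5.4,interpolation=cv2.INTER_CUBIC))
cv2.imwrite("pics/top5z.png",cv2.resize(C["top"]["color"][185:250,245:355],None,fx=7,fy=7,interpolation=cv2.INTER_CUBIC))
p,R,_=cur(); ctr=p-R.apply([0,0,DZ]); st=ctr-89*R.apply([1,0,0]); 
u=proj("scene",st);v=proj("top",st); print("pred steel in zooms",(u[0]+.4-250)*6,(u[1]+.4-190)*5.4,(v[0]+.4-245)*7,(v[1]+.4-185)*7)
E
```

```text
t 11.0 brass [-0.097 98.524 66.602] steel [ -0.329 -77.8   111.702] axis [ 0.001  0.969 -0.248] F [  0.341 -12.249   1.613] gap 34.8
t 11.3 brass [-0.086 99.418 66.372] steel [ -0.327 -76.9   111.489] axis [ 0.001  0.969 -0.248] F [ -0.502 -13.397   0.743] gap 34.9
t 11.4 brass [-0.08  99.395 66.395] steel [ -0.322 -76.922 111.517] axis [ 0.001  0.969 -0.248] F [ -0.505 -13.958   0.598] gap 34.7
pred steel in zooms 173.05510704338724 244.99375584554224 619.3332507981588 161.01555246120913
```

View pics/sc5z.png

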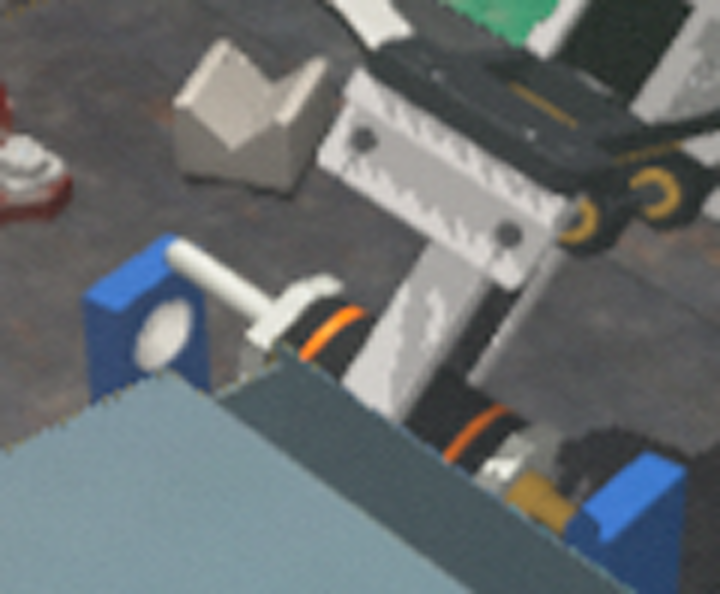

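View pics/top5z.png

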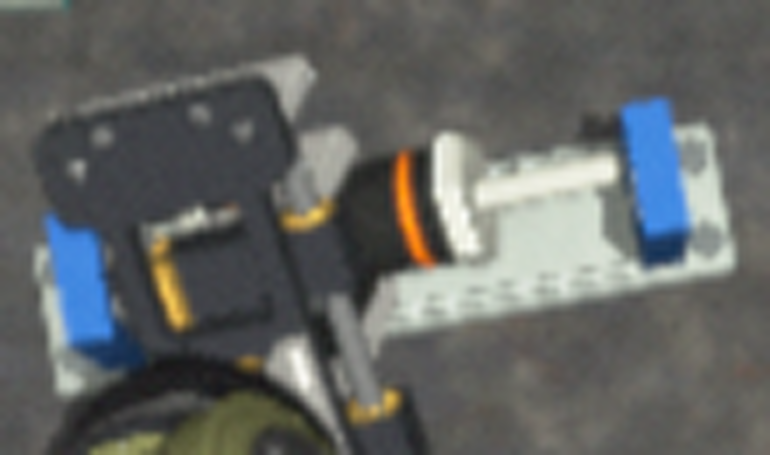

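Run:
```python
from plan import *
p0,R0,_=cur()
a,_r=pose(89.5-5*np.sin(.25),69.4,.25,c=11.3,x=-.3); print(p0-a)
def path(t):
    th=.25-.125*t; return pose(89.5-5*np.sin(th),69.4+.4*t,th,c=11.3+.7*t,x=-.3)
A,R=path(0)
rows(None,R,8,0,p0=A,R0=R,path=path)
```

```text
[ 0.061  0.197 -0.156]
[[0.04,-0.06,0.11,0.0,0.014,0.007,0],[0.03,-0.06,0.1,0.0,0.013,0.008,0],[0.04,-0.05,0.11,0.0,0.014,0.007,0],[0.03,-0.06,0.1,0.0,0.014,0.008,0],[0.04,-0.06,0.11,0.0,0.014,0.007,0],[0.03,-0.06,0.1,0.0,0.013,0.008,0],[0.04,-0.05,0.11,0.0,0.014,0.007,0],[0.03,-0.06,0.11,0.0,0.014,0.008,0]]
end [592.436  76.081  67.687]
```

```bash
python3 -m jog '[[0.04,-0.06,0.11,0,0.014,0.007,0],[0.03,-0.06,0.1,0,0.013,0.008,0],[0.04,-0.05,0.11,0,0.014,0.007,0],[0.03,-0.06,0.1,0,0.014,0.008,0],[0,0,0,0,0,0,0],[0,0,0,0,0,0,0]]'>/dev/null; python3 -c "from plan import *;where(11.5)"
python3 -m jog '[[0.04,-0.06,0.11,0,0.014,0.007,0],[0.03,-0.06,0.1,0,0.013,0.008,0],[0.04,-0.05,0.11,0,0.014,0.007,0],[0.03,-0.06,0.11,0,0.014,0.008,0],[0,0,0,0,0,0,0],[0,0,0,0,0,0,0]]'>/dev/null
python3 -c "from plan import *;where(12)"
```

```text
t 12.0 brass [-0.129 88.79  69.306] steel [ -0.358 -78.715 101.121] axis [ 0.001  0.982 -0.187] F [ -0.279 -13.611   1.027] gap 34.4
t 12.6 brass [-0.076 88.908 69.386] steel [ -0.266 -79.764  90.591] axis [ 0.001  0.992 -0.125] F [ -0.385 -13.113  -0.769] gap 34.8
```

```bash
python3 -m jog '[[0.08,0,0,0,0,0,0],[0,0,0,0,0,0,0]]'>/dev/null; for i in 1 2 3 4; do python3 -m jog '[[0,0,0,0,0,0,0]]'>/dev/null; python3 -c "from plan import *;where(12.8)"; done
```

```text
t 12.9 brass [-0.099 88.966 69.389] steel [ -0.258 -78.91   90.513] axis [ 0.001  0.992 -0.125] F [ -0.47  -14.377  -0.671] gap 34.9
t 13.0 brass [-0.088 88.939 69.388] steel [ -0.264 -78.938  90.506] axis [ 0.001  0.992 -0.125] F [ -1.075 -14.401  -1.067] gap 34.6
t 13.1 brass [-0.076 88.935 69.405] steel [ -0.253 -78.942  90.521] axis [ 0.001  0.992 -0.125] F [ -0.828 -14.68   -0.615] gap 34.9
t 13.2 brass [-0.089 88.927 69.375] steel [ -0.258 -78.949  90.498] axis [ 0.001  0.992 -0.125] F [ -0.679 -15.807  -1.119] gap 35.0
```

Run:
```python
from plan import *
def path(t):
    th=.126-.126*t; return pose(89.5-5*np.sin(th),69.4+.4*t,th,c=12.8+.3*t,x=-.3+.3*t)
A,R=path(0); print(cur()[0]-A)
rows(None,R,8,0,p0=A,R0=R,path=path)
```

```text
[ 0.124  0.077 -0.088]
[[0.03,-0.05,0.11,0.0,0.014,0.008,0],[0.03,-0.06,0.1,0.0,0.014,0.007,0],[0.03,-0.05,0.11,0.0,0.013,0.008,0],[0.04,-0.06,0.11,0.0,0.014,0.007,0],[0.03,-0.05,0.11,0.0,0.014,0.008,0],[0.03,-0.06,0.1,0.0,0.014,0.007,0],[0.03,-0.05,0.11,0.0,0.014,0.008,0],[0.03,-0.06,0.11,0.0,0.014,0.007,0]]
end [592.128  78.715  57.486]
```

```bash
python3 -m jog '[[0.03,-0.05,0.11,0,0.014,0.008,0],[0.03,-0.06,0.1,0,0.014,0.007,0],[0,0,0,0,0,0,0],[0,0,0,0,0,0,0]]'>/dev/null; python3 -c "from plan import *;where(12.9)"
python3 -m jog '[[0.03,-0.05,0.11,0,0.013,0.008,0],[0.04,-0.06,0.11,0,0.014,0.007,0],[0,0,0,0,0,0,0],[0,0,0,0,0,0,0]]'>/dev/null; python3 -c "from plan import *;where(12.9)"; python3 -m jog '[[0,0,0,0,0,0,0]]'>/dev/null;python3 -c "from plan import *;where(12.9)"
```

```text
t 13.6 brass [-0.028 88.916 69.498] steel [ -0.187 -79.448  85.262] axis [ 0.001  0.996 -0.093] F [ -0.329 -15.45   -0.252] gap 34.9
t 14.0 brass [ 0.074 89.209 69.417] steel [ -0.114 -79.56   79.987] axis [ 0.001  0.998 -0.063] F [ -1.289 -14.36   -2.498] gap 34.8
t 14.1 brass [ 0.046 89.273 69.432] steel [ -0.118 -79.495  80.014] axis [ 0.001  0.998 -0.063] F [ -0.247 -14.55   -1.318] gap 34.8
```

```bash
python3 -m jog '[[0.03,-0.05,0.11,0,0.014,0.008,0],[0.03,-0.06,0.1,0,0.014,0.007,0],[0,0,0,0,0,0,0],[0,0,0,0,0,0,0]]'>/dev/null; python3 -c "from plan import *;where(13)"
python3 -m jog '[[0.03,-0.05,0.11,0,0.014,0.008,0],[0.03,-0.06,0.11,0,0.014,0.007,0],[0,0,0,0,0,0,0],[0,0,0,0,0,0,0]]'>/dev/null
python3 - <<'E'
from plan import *;where(13.1)
from h import *
cv2.imwrite("pics/sc6z.png",cv2.resize(C["scene"]["color"][190:300,250:370],None,fx=6,fy=5.4,interpolation=cv2.INTER_CUBIC))
cv2.imwrite("pics/top6z.png",cv2.resize(C["top"]["color"][185:250,245:355],None,fx=7,fy=7,interpolation=cv2.INTER_CUBIC))
E
```

```text
t 14.5 brass [ 0.109 89.283 69.523] steel [ -0.035 -79.636  74.747] axis [ 0.001  1.    -0.031] F [ -0.157 -16.235  -2.755] gap 35.1
t 14.9 brass [ 0.176 89.282 69.538] steel [  0.055 -79.618  69.423] axis [0.001 1.    0.001] F [ -0.693 -16.198  -2.108] gap 35.0
```

View pics/sc6z.png

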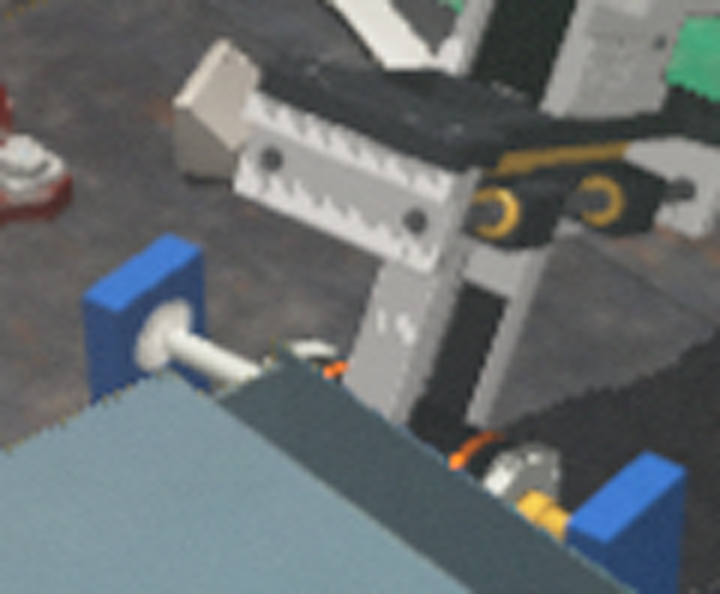

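View pics/top6z.png

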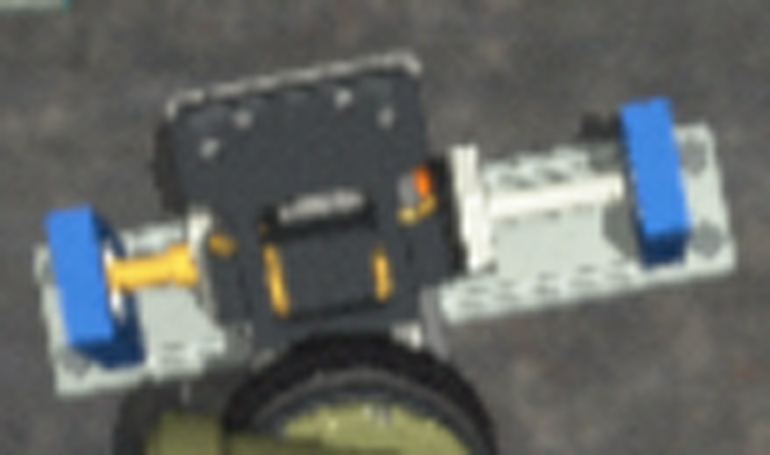

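```bash
python3 -m jog '[[-0.2,0,0,0,0,0,0],[-0.2,0,0,0,0,0,0],[0,0,0,0,0,0,0],[0,0,0,0,0,0,0]]'>/dev/null; python3 -c "from plan import *;where(9)"
python3 -m jog '[[-0.15,0,0,0,0,0,0],[-0.15,0,0,0,0,0,0],[0,0,0,0,0,0,0],[0,0,0,0,0,0,0]]'>/dev/null; python3 -c "from plan import *;where(6)"
```

```text
t 15.4 brass [ 0.107 89.782 69.537] steel [  0.063 -83.218  69.379] axis [0.    1.    0.001] F [ -0.378 -11.461  -2.502] gap 35.2
t 15.8 brass [ 0.089 90.047 69.557] steel [  0.087 -85.953  69.36 ] axis [0.    1.    0.001] F [-2.338 -9.276 -2.242] gap 35.1
```

```bash
python3 -m jog '[[-0.1,0,0,0,0,0,0],[-0.1,0,0,0,0,0,0],[0,0,0,0,0,0,0],[0,0,0,0,0,0,0]]'>/dev/null; python3 -c "from plan import *;where(4)"
python3 -m jog '[[-0.05,0,0,0,0,0,0],[0,0,0,0,0,0,0],[0,0,0,0,0,0,0]]'>/dev/null; python3 -c "from plan import *;where(3.5)"
```

```text
t 16.2 brass [ 0.049 90.22  69.547] steel [  0.078 -87.78   69.321] axis [-0.     1.     0.001] F [-1.333 -9.305 -2.091] gap 34.8
t 16.5 brass [ 0.038 90.29  69.543] steel [  0.075 -88.21   69.304] axis [-0.     1.     0.001] F [-0.384 -8.599 -2.628] gap 34.8
```

```bash
python3 -m jog '[[-0.05,0,0,0,0,0,0],[0,0,0,0,0,0,0],[0,0,0,0,0,0,0]]'>/dev/null; python3 -c "from plan import *;where(3)"
python3 -m jog '[[-0.05,0,0,0,0,0,0],[0,0,0,0,0,0,0],[0,0,0,0,0,0,0]]'>/dev/null; python3 -c "from plan import *;where(3)"
```

```text
t 16.8 brass [ 0.015 90.332 69.524] steel [  0.063 -88.668  69.283] axis [-0.     1.     0.001] F [-1.663 -6.36  -2.737] gap 35.0
t 17.1 brass [ 0.034 89.873 69.553] steel [  0.086 -89.127  69.302] axis [-0.     1.     0.001] F [-0.731 -7.099 -2.379] gap 34.9
```

```bash
python3 -m jog '[[-0.05,0,0,0,0,0,0],[0,0,0,0,0,0,0],[0,0,0,0,0,0,0]]'>/dev/null; python3 -c "from plan import *;where(3)"
python3 -m jog '[[-0.03,0,0,0,0,0,0],[0,0,0,0,0,0,0],[0,0,0,0,0,0,0]]'>/dev/null; python3 -c "from plan import *;where(3)"
```

```text
t 17.4 brass [ 0.006 89.418 69.54 ] steel [  0.07  -89.582  69.284] axis [-0.     1.     0.001] F [-0.819 -6.655 -2.267] gap 34.9
t 17.7 brass [-0.014 89.165 69.509] steel [  0.054 -89.835  69.244] axis [-0.     1.     0.001] F [-0.469 -5.41  -2.535] gap 35.3
```

```bash
python3 -m jog '[[-0.03,0,0,0,0,0,0],[0,0,0,0,0,0,0],[0,0,0,0,0,0,0]]'>/dev/null; python3 -c "from plan import *;where(3)"
python3 -m jog '[[-0.03,0,0,0,0,0,0],[0,0,0,0,0,0,0],[0,0,0,0,0,0,0]]'>/dev/null; python3 -c "from plan import *;where(3)"
```

```text
t 18.0 brass [-0.045 89.072 69.557] steel [  0.048 -89.928  69.236] axis [-0.001  1.     0.002] F [-0.084 -5.111 -2.42 ] gap 34.9
t 18.3 brass [-0.052 88.964 69.611] steel [  0.071 -90.035  69.249] axis [-0.001  1.     0.002] F [ 0.756 -3.79  -3.341] gap 35.2
```

```bash
python3 -m jog '[[0,0,0,0,0,0,42],[0,0,0,0,0,0,46],[0,0,0,0,0,0,55],[0,0,0,0,0,0,65],[0,0,0,0,0,0,75],[0,0,0,0,0,0,75],[0,0,0,0,0,0,75],[0,0,0,0,0,0,75]]'
python3 - <<'E'
from h import *
cv2.imwrite("pics/sc7z.png",cv2.resize(C["scene"]["color"][190:300,250:370],None,fx=6,fy=5.4,interpolation=cv2.INTER_CUBIC))
cv2.imwrite("pics/top7z.png",cv2.resize(C["top"]["color"][185:250,245:355],None,fx=7,fy=7,interpolation=cv2.INTER_CUBIC))
E
```

```text
clock: 19.1
eef_pos: [594.4, 68.3, 57.3]
eef_rot: [2.641, -0.002, 1.772]
wrist_force: [0.6, 0.6, 0.7]
finger_gap: 70.6
```

View pics/sc7z.png

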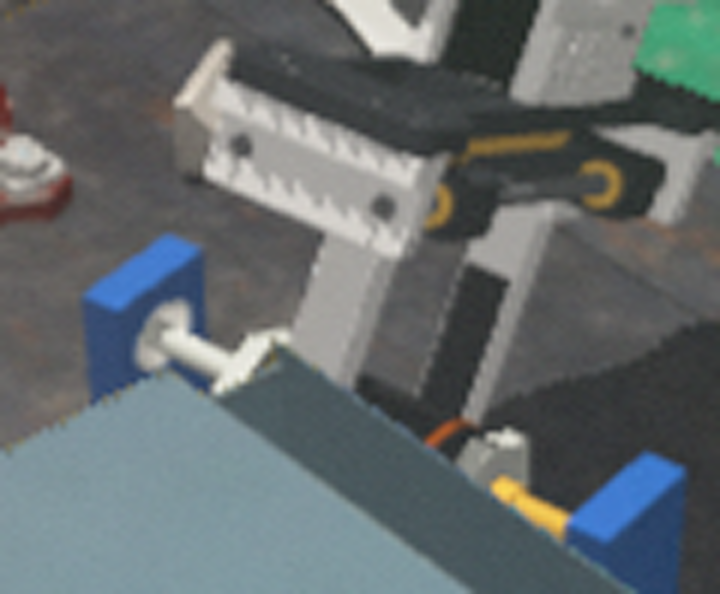

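View pics/top7z.png

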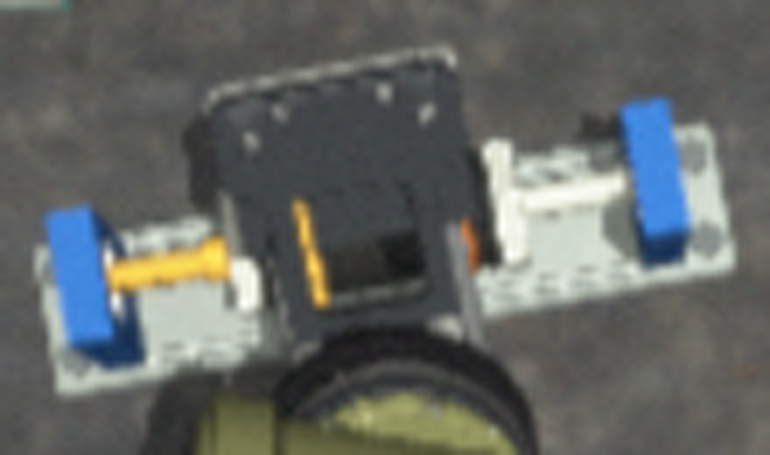

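The roller hangs in both cups with the fingers open. Retracting along the tool axis.

```bash
python3 -m jog '[[0,0,-0.5,0,0,0,80],[0,0,-1.5,0,0,0,80],[0,0,-2,0,0,0,80],[0,0,-2.5,0,0,0,80],[0,0,-2.5,0,0,0,80],[0,0,-2.5,0,0,0,80],[0,0,-2.5,0,0,0,80],[0,0,-2,0,0,0,80]]'
python3 -m jog '[[0,0,-2.5,0,0,0,80],[0,0,-2.5,0,0,0,80],[0,0,-2.5,0,0,0,80],[0,0,-1.5,0,0,0,80],[0,0,0,0,0,0,80],[0,0,0,0,0,0,80]]'
python3 - <<'E'
from h import *
cv2.imwrite("pics/sc8z.png",cv2.resize(C["scene"]["color"][190:300,250:370],None,fx=6,fy=5.4,interpolation=cv2.INTER_CUBIC))
cv2.imwrite("pics/top8.png",C["top"]["color"])
cv2.imwrite("pics/top8z.png",cv2.resize(C["top"]["color"][185:250,245:355],None,fx=7,fy=7,interpolation=cv2.INTER_CUBIC))
E
```

```text
clock: 20.0
eef_pos: [518.5, 52.5, 199.2]
eef_rot: [2.64, -0.002, 1.772]
wrist_force: [0.5, -0.2, -0.0]
finger_gap: 75.1
clock: 20.6
eef_pos: [476.8, 43.8, 276.3]
eef_rot: [2.641, -0.002, 1.772]
wrist_force: [0.7, -0.0, -0.8]
finger_gap: 75.1
```

View pics/sc8z.png

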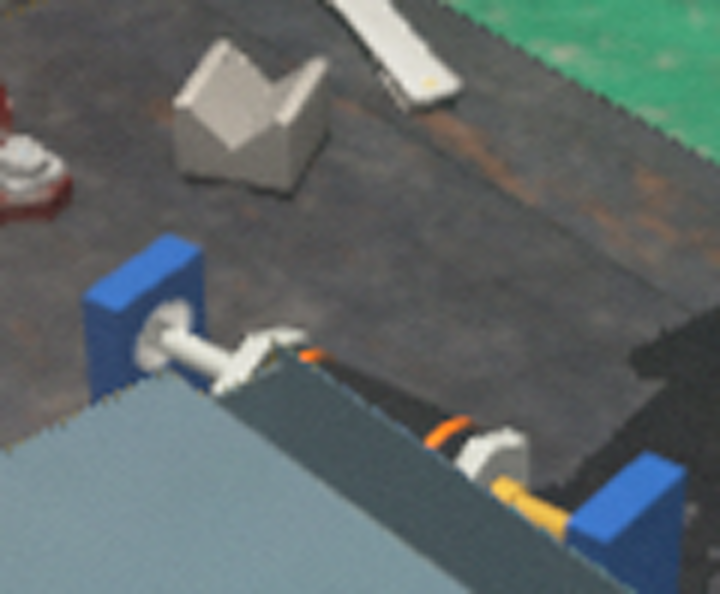

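View pics/top8.png

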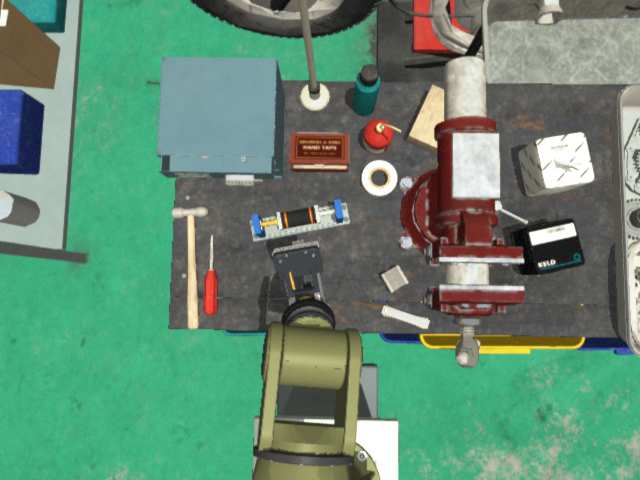

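View pics/top8z.png

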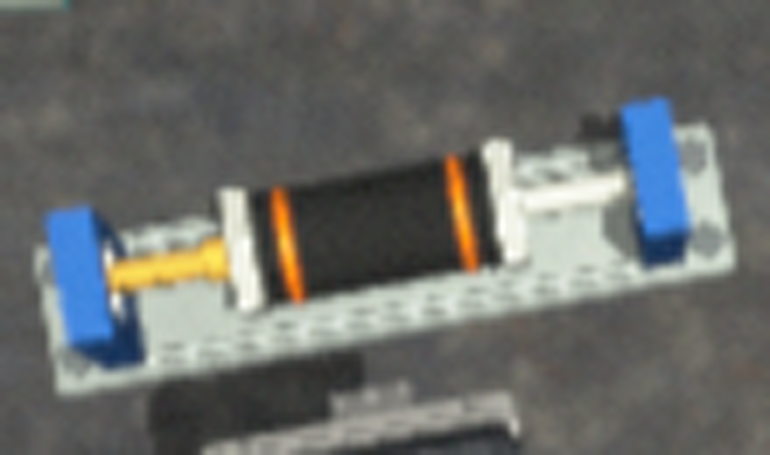

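Run:
```python
from cell import order
from h import *
from plan import SC,XS,YS
f=lambda v:((v-SC)@XS,(v-SC)@YS)
Z=lambda u,v:(245+u/7-.4,185+v/7-.4)
a=f(plane("top",*Z(287,244),88));b=f(plane("top",*Z(462,212),88));print(a,b)
print(order.sign_off())
```

```text
(np.float64(-3.138892819850642), np.float64(25.982026980553968)) (np.float64(-3.2371098529963573), np.float64(-27.958795050955047))
the job is handed in; nothing more can be done
None
```

The roller is back in the stand and I have handed the job in; no verdict was reported. I put the brass end into the left (+y) cup at about 14° of tilt and squeezed the spring by feel. Then I swung the steel end down past the right cheek, let it spring out into its cup, released, and backed off. It took about 21 s of the 62 s allowed.

**Forces:** I held the spring squeezed about 12 mm. The highest force I read along the axis was about 16.2 N, against the 22 N limit. These are readings from pauses between moves, not a continuous record.

**Seating:** The last pictures show both tips in their cups and the gripper clear. The hammer, screwdriver and feeler gauge look unmoved by eye.

**Position:** From the orange bands in the top view, the roller sits about 1 mm off the middle along the axis, with its axis within about 0.002 rad of my model of the stand.
- **Sideways reading:** that view also put the roller 3.2 mm to one side, within the 5 mm limit. It had put the stand itself about 1.6 mm the same way, so the true offset is probably smaller.
- **Height:** I did not measure it after release. Just before release the robot's pose put the axis about 0.6 mm below the cup line.

**Disagreement:** The two cameras disagreed by about 3 mm on where the stand is, so I used their mean. While the tip went in, the side forces stayed within about 1 N.

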